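# Square a handset against the inspection fence

## Robot

A 6-joint arm with a two-finger parallel gripper is mounted at the origin on the work surface. World frame = base frame: x ahead of the robot, y to its left, z up, the work surface at z = 0. Lengths are in mm, angles in rad, forces in N, time in s.
With the tool pointing down it reaches from about 375 to 750 mm from the base axis. Payload 9 kg.
Tool frame: the origin (TCP) lies on the centre line of the jaws, within the pads' length; the fingertips stand tip_extent ahead of it and the grasp point (between the pads) lies 6 mm ahead of it (tip_extent is the distance from the TCP to the fingertips, in mm); z points along the fingers, y is the line along which they close (so a half turn about z gives the same grasp; the last joint's range is limited). The gripper opens to 85 mm and grips with 20 to 120 N. Pads are 22 mm wide; open, the fingers measure 114 mm over their backs; the gripper's body (76 mm by 85 mm) begins 54 mm behind the grasp point. The pads swing forward as they close: fully open they stand 13 mm farther back than shut.
Start: joints at [0.997, 0.104, 0.097, 1.564, 0, 1.353], TCP at [209.009, 562.449, 256.331] pointing down, gripper open.
Joint ranges: [-2.99, 2.99], [-0.84, 1.86], [-1.1, 1.16], [-1.84, 2.11], [-1.51, 1.56], [-3.14, 3.14]. Speed limits (rad/s): [2.22, 2.22, 2.57, 3.14, 3.14, 3.14].

## Interface

Orientations are given as a unit quaternion [x, y, z, w].
In Python, from workcell import observe, read_camera, finish_job, tip_extent gives the robot as it stands.
- The arm moves only by the shell command python3 -m inch 'ROWS'. ROWS is JSON, a list of rows, each an object of numbers: "tx", "ty", "tz": the shift along the tool's x, y, z normalised to -1 to 1, where 1 is 0.06 m; "wx", "wy", "wz": the turn, a rotation vector about the tool's x, y, z normalised to -1 to 1, where 1 is 10 degrees; "fingers": the gripper command: -1 is shut, 1 is fully open, values between are in proportion. A call has 1 to 12 rows; each row shifts and turns the commanded pose from where the row before left it, along the tool's axes as they then stand; what a row does not reach is not made up. A row lasts 1/8 s, in which the tool goes at most 62.5 mm and 10.7 degrees, less where a joint would pass 70% of its speed; a pose out of reach is approached as far as the arm can. A call with a number of a shift or a turn outside -1 to 1 is refused whole. A call with a gripper value outside its range is refused whole. The fingers move at their own pace and stop on an object; the grip force is fixed at half the most. Time passes only in rows, so rows that do not move let the fingers close. It gives the time, the measured TCP pose, the force, the opening and the grip force at its end, in the units of the state.
- observe(): the state, without advancing time (a new reading comes with each control period).
- read_camera(name): name is "side" or "top"; returns a dict with "frame" (480x640x3 uint8, red, green, blue), "camera_matrix" (3x3 intrinsics, pixels), "k1" (the pictures are not rectified: a ray, as slopes to the right and down, at radius r is drawn at 1 + k1 r^2 times it, then the intrinsics apply), "position" and "rotation" of the camera in the world. Camera axes: x right, y up, looking along -z (the intrinsics and any distortion apply to the point x, -y, -z); pixel columns grow to the right and rows downward; lengths in mm; the calibration is good to about 2 mm. A picture is of the moment at which its call begins. There is no depth.
- finish_job(): hands the job in; it is judged then, once.
The state is a dict: "time_s": time; "qpos": joint angles; "qd": joint speeds; "tau": joint torques, N m; "tcp_pos": TCP position; "orientation": TCP orientation; "wrist_force": force on the tool from outside, world axes, zero at the start; "wrist_torque": the same for the moment, N m; "gripper_width": opening from 0.0 (shut) to 1.0 (fully open); "grip_force": force on a finger pad.
Only numpy, scipy, OpenCV 4.12 (cv2) and the standard library are available. Lean on these libraries where they do the work, as an engineer would, in place of code of your own. Each camera call takes 0.05 s, during which the arm holds its last target. There are 200 camera calls.

## Task

Push the black keypad handset across the grey inspection plate so that its long side lies flush along the blue fence and its end is up against the red stop. Only push it along the plate with the fingers, never lift or tip it, and leave the jar, battery, bottle and screwdriver where they are.

Things in the scene. Friction and masses are not known exactly. Their poses are not given: they have to be found in the camera images.
- plate: Light grey inspection plate 280 x 370 x 10 mm (x, y, z), fixed on the bench. Origin: centre of its underside, at bench height; its top is 10 mm above the origin. A fixed blue fence stands along its far (+x) edge, running along the plate's y axis: 330 mm long, 12 mm thick, 12 mm high above the plate top, its near face (the one to push against) at plate x = +115 mm.
- red_stop: Red end stop, fixed block 50 x 20 x 12 mm (x, y, z) on the plate top, origin at the centre of its underside. It stands right before the blue fence at one end of it, at plate x = +90 mm and plate y = +155 or -155 mm (it varies); its inner face, towards the plate's middle, is 10 mm from its origin. Axes parallel to the plate's.
- yellow_stop: Yellow end stop, the same block as the red one, fixed at the other end of the fence.
- handset: Black keypad handset, loose, lying flat on the plate with screen and keys up: 62 x 140 x 14 mm (x, y, z), about 0.16 kg (varies). Long axis along its y, screen towards +y. Origin: centre of its underside. It starts at an angle, clear of the fence and of both stops, its y axis within about 20 degrees of the plate's.
- jar: Small white jar with a green cap, 36 mm across, 35 mm high, standing on the plate near one front (-x) corner. Bystander. Origin: centre of its underside.
- battery: Blue flat battery 36 x 46 x 8 mm lying on the plate near the other front corner. Bystander. Origin: centre of its underside.
- bottle: Yellow bottle, 40 mm across, 95 mm high, standing on the bench beyond the plate. Bystander. Origin: centre of its underside.
- driver: Blue-handled screwdriver 150 mm long lying on the bench beside the plate. Bystander. Origin: on its underside near mid-length.
Things that resemble listed ones, but are neither listed nor needed, are in the scene too. There is more than one size of the handset; the one meant has the size given above.

How it is judged:
By the outcome, as a careful person would: the job done as asked, in the order asked, and still so for the second after the job is handed in, with the robot touching nothing.
It also fails if it takes over 64 s, if anything falls off the work surface, if the arm or the gripper's body presses on something with over 40 N, if the wrist force passes 120 N, or if a joint passes its speed limit or range.

## Working session

There is one attempt and no reset: what is moved stays moved. The work goes in short steps, Python scripts to look and compute and a shell command to move; the robot and the scene stay as the last step left them, time stands still between calls to the robot, and variables do not carry over. Pictures are saved under pics/ and viewed, at most 10 in all, crops included, and the job is handed in when it is done.

```bash
mkdir -p pics
python3 - <<'E'
from workcell import *
import cv2,numpy as np
s=observe();print(s,tip_extent if not callable(tip_extent) else tip_extent())
for n in("top","side"):
    c=read_camera(n);cv2.imwrite(f"pics/{n}0.png",c["frame"][:,:,::-1]);print(n,c["camera_matrix"],c["k1"],c["position"],c["rotation"])
E
```

```text
{'time_s': 0.0, 'qpos': array([ 9.97287908e-01,  1.04704491e-01,  9.64798494e-02,  1.56388365e+00,
       -3.71829185e-05,  1.35311255e+00]), 'qd': array([-0.00161405, -0.0014715 , -0.00040638, -0.00078623, -0.0002375 ,
       -0.0006556 ]), 'tau': array([-1.24210386e-03, -5.56932807e+01,  5.03645647e+01,  1.69044756e-02,
       -3.56632381e-04, -2.61728900e-06]), 'tcp_pos': array([208.84768848, 562.16752739, 255.52507832]), 'orientation': array([ 1.76975186e-01,  9.84215095e-01, -6.12482658e-04, -2.35632425e-04]), 'wrist_force': array([-0.17876067,  0.78497634,  0.03644672]), 'wrist_torque': array([-0.05177161,  0.02225965, -0.0088356 ]), 'grip_force': 0.0, 'gripper_width': 1.0036970399034792} 25.0
top [[560.63760694   0.         314.3389937 ]
 [  0.         560.63760694 240.13525624]
 [  0.           0.           1.        ]] -0.16193926248767906 [ 366.58638296    9.83151811 1254.87158413] [ 0.06784026 -0.06799592 -0.70119957  0.70646544]
side [[519.38651792   0.         311.18433039]
 [  0.         519.38651792 242.987128  ]
 [  0.           0.           1.        ]] 0.00649895428428227 [384.13532007 602.64688118 742.79766503] [-0.06907231  0.36004661  0.9156385  -0.16492909]
```

View pics/top0.png

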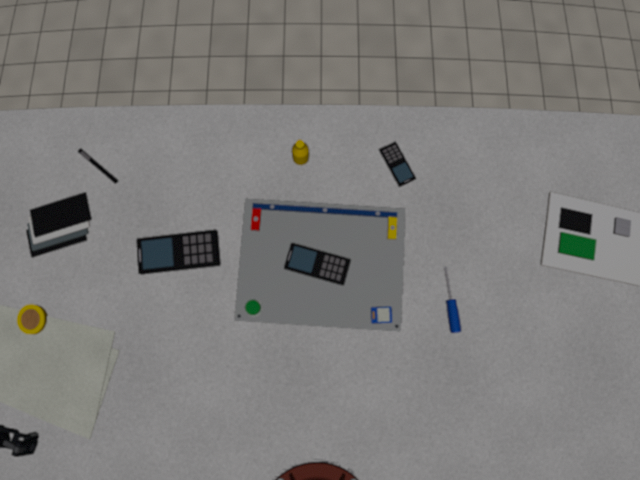

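View pics/side0.png

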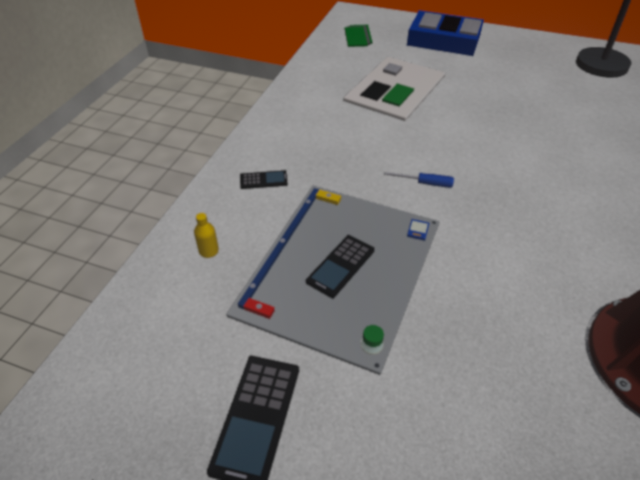

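The top view shows three handsets: a large one at (178,251), a small one at (397,163), both on the bench, and one on the plate at (318,263), which should be the 62x140 one. The red stop is at (256,219), on the +y end. The yellow stop is at (392,228), the jar at (253,307) and the battery at (381,315). I'll measure them and make one confirming crop.

```bash
cat > h.py <<'E'
from workcell import *
import cv2,numpy as np
from scipy.spatial.transform import Rotation as R
def cast(c,px,z):
    K=c["camera_matrix"];k=c["k1"]
    d=cv2.undistortPoints(np.float64(px).reshape(-1,1,2),K,np.array([k,0,0,0.]))[:,0]
    r=R.from_quat(c["rotation"]).apply(np.c_[d[:,0],-d[:,1],-np.ones(len(d))])
    p=np.array(c["position"]);return (p+r*((z-p[2])/r[:,2])[:,None])[:,:2]
def big(m,roi):
    q=np.zeros(m.shape,np.uint8);x0,y0,x1,y1=roi;q[y0:y1,x0:x1]=m[y0:y1,x0:x1]
    n,l,st,_=cv2.connectedComponentsWithStats(q);i=1+np.argmax(st[1:,4])
    cs,_=cv2.findContours((l==i).astype(np.uint8),0,1);return max(cs,key=cv2.contourArea)[:,0]
def rect(c,m,roi,z):
    w=cast(c,big(m.astype(np.uint8),roi),z).astype(np.float32)
    (x,y),(a,b),t=cv2.minAreaRect(w);bp=cv2.boxPoints(((x,y),(a,b),t))
    e=[bp[1]-bp[0],bp[2]-bp[1]];e=max(e,key=np.linalg.norm)
    ang=np.degrees(np.arctan2(-e[0],e[1]));ang=(ang+90)%180-90   # rotation of y axis
    return np.array([x,y]),sorted((a,b)),ang
E
python3 - <<'E'
from h import *
for n in("top","side"):
    c=read_camera(n);f=c["frame"].astype(int);h=cv2.cvtColor(c["frame"],cv2.COLOR_RGB2HSV).astype(int)
    H,S,V=h[...,0],h[...,1],h[...,2]
    top=n=="top"
    dark=(V<75)|((S>70)&(H>90)&(H<115)&(V<110))
    if top: rois=dict(hand=(275,235,360,295),red=(240,200,270,240),yel=(380,210,405,245),fence=(240,198,410,225),small=(370,135,425,195),large=(125,220,230,280))
    else: rois=dict(hand=(295,225,385,305),red=(235,295,280,322),yel=(312,188,345,207),fence=(230,185,330,315),small=(235,165,292,192),large=(200,350,305,479))
    M=dict(hand=dark,small=dark,large=dark,red=(S>130)&((H<8)|(H>172)),yel=(S>130)&(H>18)&(H<35),fence=(S>120)&(H>100)&(H<130))
    Z=dict(hand=24,small=14,large=14,red=22,yel=22,fence=22)
    for k in rois:
        try:
            p,s,a=rect(c,M[k],rois[k],Z[k]);print(n,k,p.round(1),np.round(s,1),round(float(a),2))
        except Exception as e:print(n,k,e)
    if top:
        cv2.imwrite("pics/crop1.png",cv2.resize(c["frame"][190:335,225:415,::-1],None,fx=4,fy=4,interpolation=2))
E
```

```text
top hand [553.6   4.4] [ 62.7 139.7] -15.56
top red [655.2 144.1] [19.  48.9] 86.66
top yel [ 637.2 -164.7] [18.2 49. ] 88.9
top fence [673.  -71.2] [  9.9 106.8] -3.17
top small [ 791.5 -180.8] [ 45.3 101.7] -62.95
top large [579.8 320.4] [ 83.7 188.7] 6.76
side hand [555.9   8.6] [ 64.7 144.9] -15.47
side red [657.1 146.3] [23.  51.6] 86.48
side yel [ 639.4 -160.3] [27.2 51.9] 86.48
side fence [682.   47.8] [ 11.1 110.3] -3.44
side small [ 793.2 -173. ] [49.9 99.5] -63.43
side large [582.6 321.2] [ 84.1 190.8] 6.96
```

View pics/crop1.png

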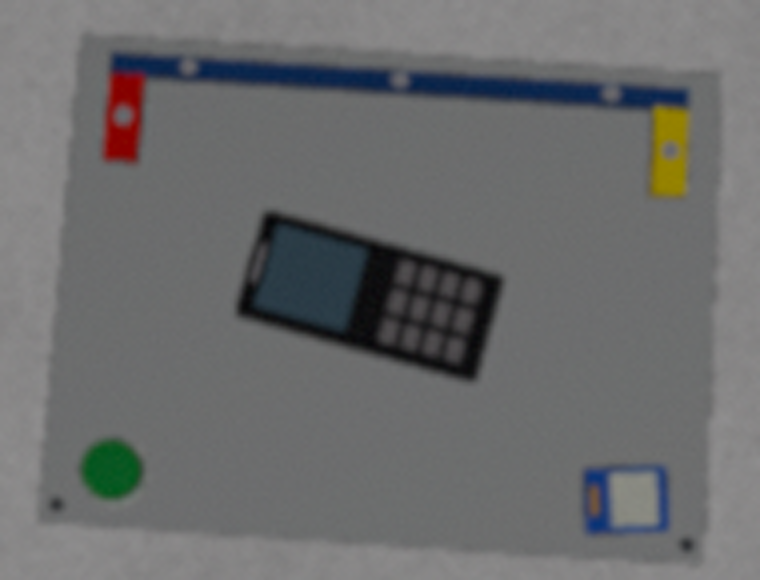

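The crop confirms it: the handset on the plate measures 62.7 x 139.7 mm, against 45x102 and 84x189 for the other two. The plate is turned -3.3° with its centre at about (557,-4). The handset is at plate (-3,10), turned -12° relative to the plate. The target is plate (84,75).

Plan: push the long side with the open fingers (two contact points) to the fence, then push the end with shut fingers to the red stop.

```bash
python3 -m inch '[{"wz":-0.86,"fingers":1},{"wz":-0.86,"fingers":1},{"tx":-0.5,"ty":-0.86},{"tx":-0.5,"ty":-0.86},{"tx":-0.5,"ty":-0.86},{"tx":-0.5,"ty":-0.86},{"tx":-0.5,"ty":-0.86},{"tx":-0.5,"ty":-0.86},{"tx":-0.5,"ty":-0.86},{"tx":-0.5,"ty":-0.86},{"tx":-0.5,"ty":-0.86},{"tx":-0.5,"ty":-0.86}]'
cat >> h.py <<'E'
T=np.radians(-3.3);U=np.array([np.cos(T),np.sin(T)]);V_=np.array([-np.sin(T),np.cos(T)]);C=np.array([557.2,-3.8])
def plate(p):d=np.asarray(p)[...,:2]-C;return np.stack([d@U,d@V_],-1)
def tool():
    s=observe();m=R.from_quat(s["orientation"]).as_matrix()
    print("tcp plate",plate(s["tcp_pos"]).round(1),"z",s["tcp_pos"][2].round(1),"y-axis rel deg",round(float(np.degrees(np.arctan2(-m[0,1],m[1,1])-T)),2),"tilt",m[:2,2].round(3),"F",s["wrist_force"].round(1),"t",s["time_s"],"w",round(float(s["gripper_width"]),2))
def hand():
    c=read_camera("top");h=cv2.cvtColor(c["frame"],cv2.COLOR_RGB2HSV).astype(int);H,S,V=h[...,0],h[...,1],h[...,2]
    p,s,a=rect(c,(V<75)|((S>70)&(H>90)&(H<115)&(V<110)),(262,200,375,300),24)
    print("hand plate",plate(p).round(1),np.round(s,1),round(float(a+3.3),2));return c
E
python3 -c "
from h import *
tool()"
```

```text
tcp plate [-380.3  545.1] z 255.8 y-axis rel deg -17.08 tilt [-0.    -0.001] F [-0.2  0.4  0.8] t 0.2 w 1.0$[0]: bad value
```

```bash
python3 -m inch '[{"tx":0,"ty":0,"tz":0,"wx":0,"wy":0,"wz":-0.86,"fingers":1},{"tx":0,"ty":0,"tz":0,"wx":0,"wy":0,"wz":-0.86,"fingers":1}]'; python3 -c "
from h import *
tool()"
```

```text
time_s: 0.45
tcp_pos: [209.0, 562.4, 256.1]
orientation: [0.025, 1.0, -0.0, -0.0]
wrist_force: [-0.7, 0.9, -0.8]
gripper_width: 1.0
grip_force: 0.0
tcp plate [-380.3  545.2] z 256.1 y-axis rel deg 0.4 tilt [-0. -0.] F [-0.7  0.9 -0.8] t 0.45 w 1.0
```

```bash
python3 -m inch '[{"tx":-0.51,"ty":-0.86,"tz":0,"wx":0,"wy":0,"wz":0,"fingers":1},{"tx":-0.51,"ty":-0.86,"tz":0,"wx":0,"wy":0,"wz":0,"fingers":1},{"tx":-0.51,"ty":-0.86,"tz":0,"wx":0,"wy":0,"wz":0,"fingers":1},{"tx":-0.51,"ty":-0.86,"tz":0,"wx":0,"wy":0,"wz":0,"fingers":1},{"tx":-0.51,"ty":-0.86,"tz":0,"wx":0,"wy":0,"wz":0,"fingers":1},{"tx":-0.51,"ty":-0.86,"tz":0,"wx":0,"wy":0,"wz":0,"fingers":1},{"tx":-0.51,"ty":-0.86,"tz":0,"wx":0,"wy":0,"wz":0,"fingers":1},{"tx":-0.51,"ty":-0.86,"tz":0,"wx":0,"wy":0,"wz":0,"fingers":1},{"tx":-0.51,"ty":-0.86,"tz":0,"wx":0,"wy":0,"wz":0,"fingers":1},{"tx":-0.51,"ty":-0.86,"tz":0,"wx":0,"wy":0,"wz":0,"fingers":1},{"tx":0,"ty":0,"tz":0,"wx":0,"wy":0,"wz":0,"fingers":1}]'; python3 -c "
from h import *
tool()"
```

```text
time_s: 1.82
tcp_pos: [486.8, 26.8, 255.6]
orientation: [0.03, 1.0, -0.0, -0.0]
wrist_force: [-0.8, 0.5, -0.2]
gripper_width: 1.001
grip_force: 0.0
tcp plate [-72.   26.5] z 255.6 y-axis rel deg -0.18 tilt [-0.001 -0.   ] F [-0.8  0.5 -0.2] t 1.825 w 1.0
```

```bash
python3 -m inch '[{"tx":0,"ty":-0.24,"tz":0.8,"wx":0,"wy":0,"wz":0,"fingers":1},{"tx":0,"ty":0,"tz":0.8,"wx":0,"wy":0,"wz":0,"fingers":1},{"tx":0,"ty":0,"tz":0.8,"wx":0,"wy":0,"wz":0,"fingers":1},{"tx":0,"ty":0,"tz":0.8,"wx":0,"wy":0,"wz":0,"fingers":1},{"tx":0,"ty":0,"tz":0.16,"wx":0,"wy":0,"wz":0,"fingers":1},{"tx":0,"ty":0,"tz":0,"wx":0,"wy":0,"wz":0,"fingers":1}]'; python3 -c "
from h import *
tool()
c=read_camera('side');f=c['frame'][180:380,250:450,::-1];cv2.imwrite('pics/s2.png',cv2.resize(f,None,fx=3,fy=3,interpolation=2))"
```

```text
time_s: 2.58
tcp_pos: [485.2, 16.3, 55.5]
orientation: [0.028, 1.0, 0.0, 0.0]
wrist_force: [0.5, 0.6, 0.0]
gripper_width: 1.0
grip_force: 0.0
tcp plate [-73.1  15.9] z 55.5 y-axis rel deg 0.15 tilt [0. 0.] F [0.5 0.6 0. ] t 2.575 w 1.0
```

View pics/s2.png

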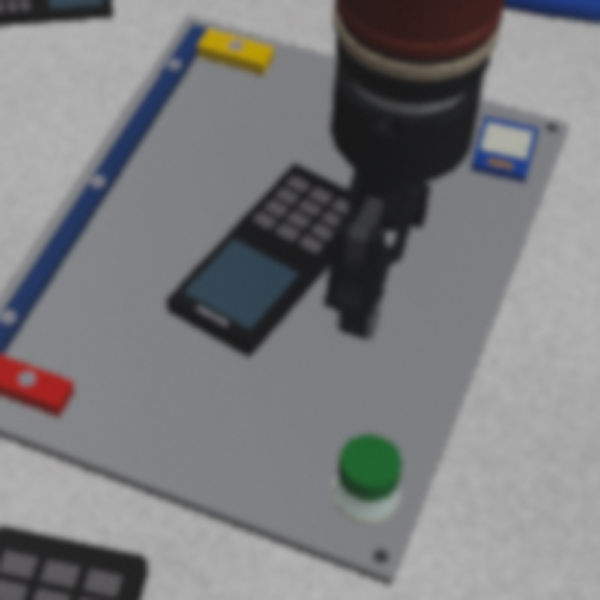

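The side crop shows the near finger's tip at about (358,335), i.e. full-frame (369,292), behind the handset and clear of the jar. I'll check the tip height from the ray.

```bash
python3 -c "
from h import *
c=read_camera('side')
for z in (25,30,35,40,45): print(z,plate(cast(c,[[369.3,291.7],[363.5,289]],z)).round(1).tolist())"
```

```text
25 [[-70.7, 51.0], [-59.5, 49.4]]
30 [[-71.7, 54.8], [-60.5, 53.3]]
35 [[-72.6, 58.6], [-61.6, 57.1]]
40 [[-73.6, 62.4], [-62.6, 60.9]]
45 [[-74.5, 66.2], [-63.6, 64.7]]
```

```bash
python3 -m inch '[{"tx":0,"ty":0,"tz":0.27,"wx":0,"wy":0,"wz":0,"fingers":1},{"tx":0,"ty":0,"tz":0.03,"wx":0,"wy":0,"wz":0,"fingers":1},{"tx":0,"ty":0,"tz":0,"wx":0,"wy":0,"wz":0,"fingers":1}]';python3 -m inch '[{"tx":0,"ty":0,"tz":0.04,"wx":0,"wy":0,"wz":0,"fingers":1},{"tx":0,"ty":0,"tz":0,"wx":0,"wy":0,"wz":0,"fingers":1}]' | grep -E "tcp|force";  python3 -m inch '[{"tx":0,"ty":0,"tz":0.03,"wx":0,"wy":0,"wz":0,"fingers":1},{"tx":0,"ty":0,"tz":0,"wx":0,"wy":0,"wz":0,"fingers":1}]' | grep -E "tcp|force"
```

```text
time_s: 3.05
tcp_pos: [484.9, 15.9, 36.5]
orientation: [0.028, 1.0, 0.0, -0.0]
wrist_force: [-0.4, -0.3, -0.5]
gripper_width: 1.0
grip_force: 0.0
tcp_pos: [485.1, 15.9, 34.3]
wrist_force: [-0.3, -0.2, -0.6]
grip_force: 0.0
tcp_pos: [485.0, 15.9, 32.4]
wrist_force: [0.5, -0.7, -0.3]
grip_force: 0.0
```

No contact at 32 mm, so the open tips are about 12 mm ahead of the TCP. I'll go down to about 27 mm.

```bash
python3 -m inch '[{"tx":0,"ty":0,"tz":0.04,"wx":0,"wy":0,"wz":0,"fingers":1},{"tx":0,"ty":0,"tz":0,"wx":0,"wy":0,"wz":0,"fingers":1}]' | grep -E "tcp|force";  python3 -m inch '[{"tx":0,"ty":0,"tz":0.05,"wx":0,"wy":0,"wz":0,"fingers":1},{"tx":0,"ty":0,"tz":0,"wx":0,"wy":0,"wz":0,"fingers":1}]' | grep -E "tcp|force"; python3 -m inch '[{"tx":-0.2,"ty":0,"tz":0,"wx":0,"wy":0,"wz":0,"fingers":1},{"tx":-0.1,"ty":0,"tz":0,"wx":0,"wy":0,"wz":0,"fingers":1},{"tx":-0.1,"ty":0,"tz":0,"wx":0,"wy":0,"wz":0,"fingers":1},{"tx":-0.1,"ty":0,"tz":0,"wx":0,"wy":0,"wz":0,"fingers":1},{"tx":-0.1,"ty":0,"tz":0,"wx":0,"wy":0,"wz":0,"fingers":1},{"tx":-0.1,"ty":0,"tz":0,"wx":0,"wy":0,"wz":0,"fingers":1}]' | grep -E "tcp|force"; python3 -c "
from h import *
tool();hand()"
```

```text
tcp_pos: [484.9, 15.9, 29.9]
wrist_force: [0.0, 0.4, 1.0]
grip_force: 0.0
tcp_pos: [484.9, 15.9, 26.8]
wrist_force: [-0.4, 0.9, -0.8]
grip_force: 0.0
tcp_pos: [527.4, 13.5, 27.1]
wrist_force: [-0.9, -1.4, 0.8]
grip_force: 0.5
tcp plate [-30.8  15.6] z 27.1 y-axis rel deg 0.11 tilt [-0.  0.] F [-0.9 -1.4  0.8] t 4.8 w 1.0
hand plate [29.5  7.5] [224.7 253.9] 3.79
```

```bash
python3 -m inch '[{"tx":-0.1,"ty":0,"tz":0,"wx":0,"wy":0,"wz":0,"fingers":1},{"tx":-0.1,"ty":0,"tz":0,"wx":0,"wy":0,"wz":0,"fingers":1},{"tx":-0.1,"ty":0,"tz":0,"wx":0,"wy":0,"wz":0,"fingers":1},{"tx":-0.1,"ty":0,"tz":0,"wx":0,"wy":0,"wz":0,"fingers":1},{"tx":-0.1,"ty":0,"tz":0,"wx":0,"wy":0,"wz":0,"fingers":1}]' | grep -E "tcp|force"; python3 -c "
from h import *
tool();c=read_camera('side');f=c['frame'][180:380,200:400,::-1];cv2.imwrite('pics/s3.png',cv2.resize(f,None,fx=3,fy=3,interpolation=2))"
```

```text
tcp_pos: [557.3, 11.9, 27.0]
wrist_force: [-0.6, -0.2, -0.8]
grip_force: 0.5
tcp plate [-0.8 15.7] z 27.0 y-axis rel deg 0.12 tilt [-0.  0.] F [-0.6 -0.2 -0.8] t 5.475 w 1.0
```

View pics/s3.png

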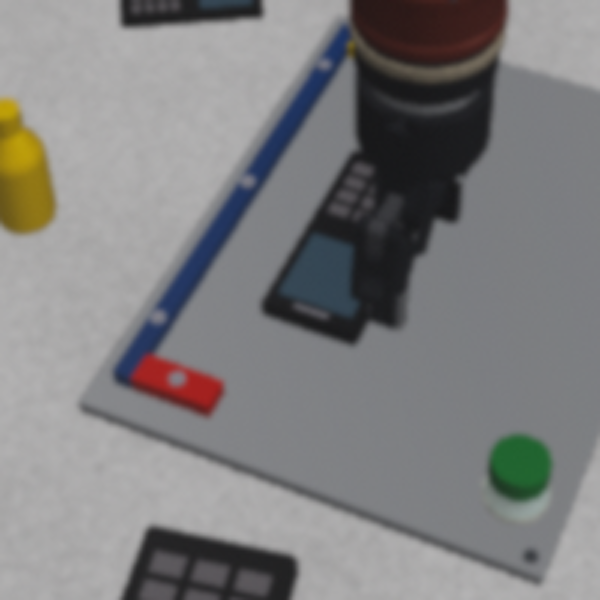

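The side crop shows the handset (screen at about (320,270)) lying parallel to the fence against both fingers. I'll keep pushing, slowly near the fence.

```bash
python3 -m inch '[{"tx":-0.1,"ty":0,"tz":0,"wx":0,"wy":0,"wz":0,"fingers":1},{"tx":-0.1,"ty":0,"tz":0,"wx":0,"wy":0,"wz":0,"fingers":1},{"tx":-0.1,"ty":0,"tz":0,"wx":0,"wy":0,"wz":0,"fingers":1},{"tx":-0.1,"ty":0,"tz":0,"wx":0,"wy":0,"wz":0,"fingers":1},{"tx":-0.1,"ty":0,"tz":0,"wx":0,"wy":0,"wz":0,"fingers":1},{"tx":-0.05,"ty":0,"tz":0,"wx":0,"wy":0,"wz":0,"fingers":1},{"tx":0,"ty":0,"tz":0,"wx":0,"wy":0,"wz":0,"fingers":1}]' | grep -E "tcp|wrist"
for i in 1 2; do python3 -m inch '[{"tx":-0.03,"ty":0,"tz":0,"wx":0,"wy":0,"wz":0,"fingers":1},{"tx":0,"ty":0,"tz":0,"wx":0,"wy":0,"wz":0,"fingers":1}]' | grep -E "tcp|wrist"; done; python3 -c "
from h import *
tool()"
```

```text
tcp_pos: [590.3, 10.0, 27.2]
wrist_force: [-0.0, 0.0, -0.5]
tcp_pos: [591.7, 10.0, 27.1]
wrist_force: [-0.6, 0.4, 0.0]
tcp_pos: [593.7, 9.8, 27.1]
wrist_force: [-0.2, -0.0, 0.4]
tcp plate [35.6 15.7] z 27.1 y-axis rel deg 0.12 tilt [0. 0.] F [-0.2 -0.   0.4] t 6.9 w 1.0
```

```bash
for i in 1 2 3; do python3 -m inch '[{"tx":-0.025,"ty":0,"tz":0,"wx":0,"wy":0,"wz":0,"fingers":1},{"tx":0,"ty":0,"tz":0,"wx":0,"wy":0,"wz":0,"fingers":1}]' | grep -E "tcp|wrist"; done
```

```text
tcp_pos: [595.1, 9.8, 27.1]
wrist_force: [-0.3, 0.5, -0.9]
tcp_pos: [596.7, 9.6, 27.1]
wrist_force: [-0.5, 0.0, -0.3]
tcp_pos: [598.2, 9.6, 27.1]
wrist_force: [-0.9, 0.1, -0.0]
```

```bash
python3 -m inch '[{"tx":-0.02,"ty":0,"tz":0,"wx":0,"wy":0,"wz":0,"fingers":1},{"tx":0,"ty":0,"tz":0,"wx":0,"wy":0,"wz":0,"fingers":1}]' | grep -E "tcp|wrist"
```

```text
tcp_pos: [599.3, 9.5, 27.1]
wrist_force: [-0.4, -0.7, -0.1]
```

```bash
for i in 1 2 3 ; do python3 -m inch '[{"tx":-0.02,"ty":0,"tz":0,"wx":0,"wy":0,"wz":0,"fingers":1},{"tx":0,"ty":0,"tz":0,"wx":0,"wy":0,"wz":0,"fingers":1}]' | grep -E "tcp|wrist"; done
```

```text
tcp_pos: [600.5, 9.5, 27.1]
wrist_force: [-0.8, 0.3, -0.1]
tcp_pos: [601.4, 9.5, 27.1]
wrist_force: [-3.6, -0.2, 2.1]
tcp_pos: [601.6, 9.5, 27.0]
wrist_force: [-10.0, 0.3, 7.0]
```

Fence contact is felt (10 N) at the expected place. I'll back off, rise, shut the fingers and move beyond the keypad end.

```bash
python3 -m inch '[{"tx":0.05,"ty":0,"tz":0,"wx":0,"wy":0,"wz":0,"fingers":1},{"tx":0.45,"ty":0,"tz":0,"wx":0,"wy":0,"wz":0,"fingers":1},{"tx":0,"ty":0,"tz":-0.9,"wx":0,"wy":0,"wz":0,"fingers":1},{"tx":0,"ty":0,"tz":-0.3,"wx":0,"wy":0,"wz":0,"fingers":-1},{"tx":0,"ty":-0.9,"tz":0,"wx":0,"wy":0,"wz":0,"fingers":-1},{"tx":0,"ty":-0.9,"tz":0,"wx":0,"wy":0,"wz":0,"fingers":-1},{"tx":0,"ty":0,"tz":0,"wx":0,"wy":0,"wz":0,"fingers":-1}]' | grep -E "tcp|wrist|width"; python3 -c "
from h import *
tool();c=hand();d=read_camera('side')
a=c['frame'][190:335,225:415,::-1];b=d['frame'][180:325,200:390,::-1]
cv2.imwrite('pics/m4.png',cv2.resize(np.hstack([a,b]),None,fx=2.1,fy=2.1,interpolation=2))"
```

```text
tcp_pos: [567.2, -100.3, 99.3]
wrist_force: [0.3, -0.6, 0.1]
gripper_width: 0.144
tcp plate [ 15.6 -95.8] z 99.3 y-axis rel deg -0.12 tilt [ 0.001 -0.001] F [ 0.3 -0.6  0.1] t 9.525 w 0.14
hand plate [27.3 -9.1] [222.5 228.1] 7.53
```

View pics/m4.png

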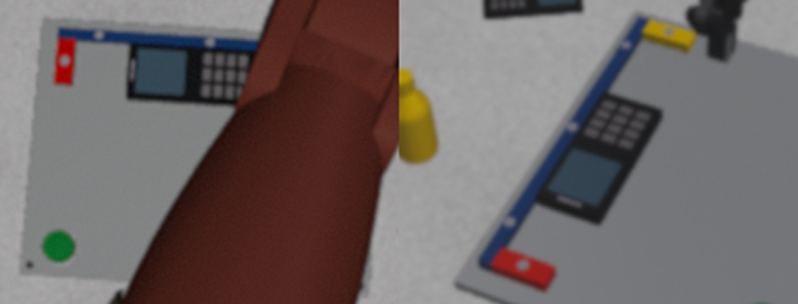

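Side by side, top left and side right: the handset (top (128..250,45..100), side (540..660,95..220)) lies along the blue fence. The remaining gap is to the red stop. I'll move over the gap beyond the keypad end.

```bash
python3 -m inch '[{"tx":-0.6,"ty":0,"tz":0.1,"wx":0,"wy":0,"wz":0,"fingers":-1},{"tx":-0.55,"ty":0,"tz":0.3,"wx":0,"wy":0,"wz":0,"fingers":-1},{"tx":0,"ty":0,"tz":0,"wx":0,"wy":0,"wz":0,"fingers":-1},{"tx":0,"ty":0,"tz":0,"wx":0,"wy":0,"wz":0,"fingers":-1}]' | grep -E "tcp|wrist|width"
cat >> h.py <<'E'
def hside(roi,ret=0):
    c=read_camera("side");h=cv2.cvtColor(c["frame"],cv2.COLOR_RGB2HSV).astype(int);H,S,V=h[...,0],h[...,1],h[...,2]
    m=((V<60)&(S<110))|((S>60)&(H>90)&(H<108)&(V<110))
    m=cv2.morphologyEx(m.astype(np.uint8),2,np.ones((3,3)))
    p,s,a=rect(c,m,roi,24);print("side hand plate",plate(p).round(1),np.round(s,1),round(float(a+3.3),2));return c
E
python3 -c "
from h import *
tool();c=hside((258,218,335,292))
cv2.imwrite('pics/s5.png',cv2.resize(c['frame'][180:330,220:380,::-1],None,fx=4,fy=4,interpolation=2))"
```

```text
tcp_pos: [635.5, -99.5, 75.2]
wrist_force: [-0.2, 0.3, -0.3]
gripper_width: -0.002
tcp plate [ 83.6 -91. ] z 75.2 y-axis rel deg 0.2 tilt [-0.  0.] F [-0.2  0.3 -0.3] t 10.125 w -0.0
side hand plate [84.9 19.6] [ 62.7 144.1] 0.06
```

View pics/s5.png

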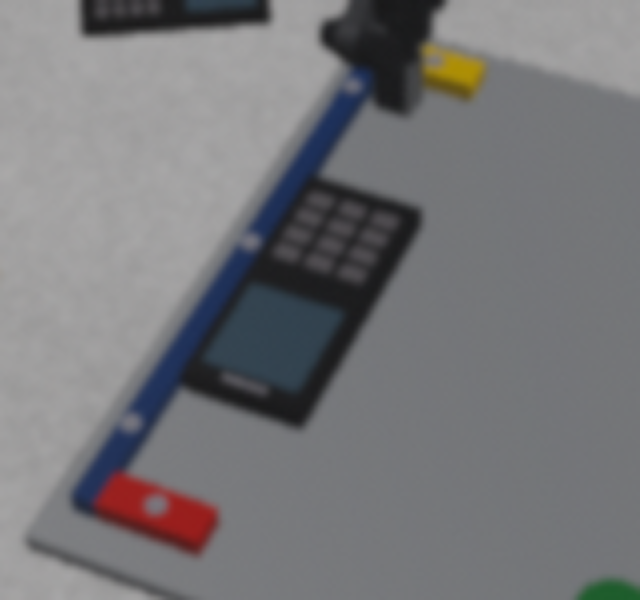

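The crop shows the handset flush along the fence (side estimate plate (85,~17), angle 0°), and the shut fingers at (400,95) over free plate between the keypad end and the yellow stop. I'll go down and push towards red.

```bash
python3 -m inch '[{"tx":0,"ty":0,"tz":0.45,"wx":0,"wy":0,"wz":0,"fingers":-1},{"tx":0,"ty":0,"tz":0.12,"wx":0,"wy":0,"wz":0,"fingers":-1},{"tx":0,"ty":0,"tz":0,"wx":0,"wy":0,"wz":0,"fingers":-1}]' | grep -E "tcp|wrist"
python3 -m inch '[{"tx":0,"ty":0.1,"tz":0,"wx":0,"wy":0,"wz":0,"fingers":-1},{"tx":0,"ty":0.1,"tz":0,"wx":0,"wy":0,"wz":0,"fingers":-1},{"tx":0,"ty":0.1,"tz":0,"wx":0,"wy":0,"wz":0,"fingers":-1},{"tx":0,"ty":0.1,"tz":0,"wx":0,"wy":0,"wz":0,"fingers":-1},{"tx":0,"ty":0.1,"tz":0,"wx":0,"wy":0,"wz":0,"fingers":-1},{"tx":0,"ty":0.1,"tz":0,"wx":0,"wy":0,"wz":0,"fingers":-1},{"tx":0,"ty":0.1,"tz":0,"wx":0,"wy":0,"wz":0,"fingers":-1},{"tx":0,"ty":0,"tz":0,"wx":0,"wy":0,"wz":0,"fingers":-1}]' | grep -E "tcp|wrist"; python3 -c "
from h import *
tool();hside((240,200,325,300))"
```

```text
tcp_pos: [635.3, -100.5, 41.2]
wrist_force: [-0.5, 1.1, 0.5]
tcp_pos: [638.1, -58.1, 40.9]
wrist_force: [0.3, 0.6, -0.0]
tcp plate [ 83.9 -49.6] z 40.9 y-axis rel deg 0.15 tilt [0. 0.] F [ 0.3  0.6 -0. ] t 11.55 w 0.0
side hand plate [ 91.4 -10.7] [ 77.6 247.9] 7.74
```

```bash
python3 -m inch '[{"tx":0,"ty":0.1,"tz":0,"wx":0,"wy":0,"wz":0,"fingers":-1},{"tx":0,"ty":0.1,"tz":0,"wx":0,"wy":0,"wz":0,"fingers":-1},{"tx":0,"ty":0.1,"tz":0,"wx":0,"wy":0,"wz":0,"fingers":-1},{"tx":0,"ty":0.1,"tz":0,"wx":0,"wy":0,"wz":0,"fingers":-1},{"tx":0,"ty":0.05,"tz":0,"wx":0,"wy":0,"wz":0,"fingers":-1},{"tx":0,"ty":0,"tz":0,"wx":0,"wy":0,"wz":0,"fingers":-1}]' | grep -E "tcp|wrist"
python3 -c "
from h import *
tool();c=read_camera('side')
cv2.imwrite('pics/s6.png',cv2.resize(c['frame'][180:330,220:380,::-1],None,fx=4,fy=4,interpolation=2))"
```

```text
tcp_pos: [639.6, -31.4, 40.9]
wrist_force: [0.0, 0.4, -0.6]
tcp plate [ 83.8 -22.8] z 40.9 y-axis rel deg 0.14 tilt [0. 0.] F [ 0.   0.4 -0.6] t 12.35 w -0.0
```

View pics/s6.png

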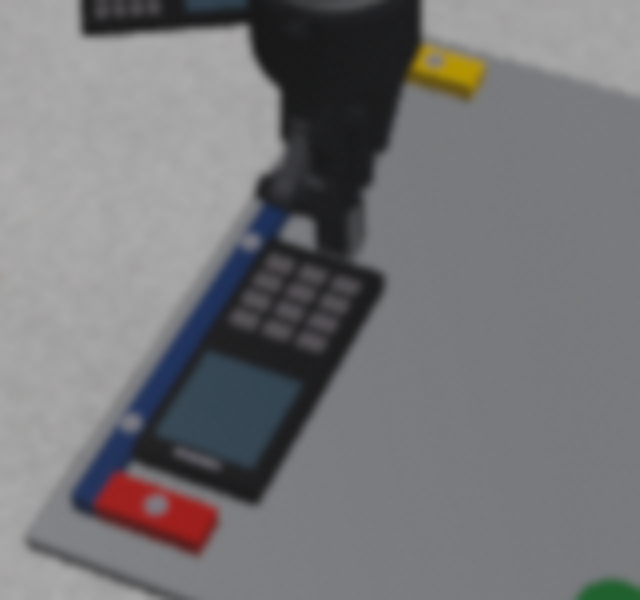

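The handset is still flush along the fence, with the finger on its keypad end (340,250) and a small gap left to the red stop (about (200,485)). I'll finish slowly and watch the force.

```bash
for i in 1 2 3 4; do python3 -m inch '[{"tx":0,"ty":0.04,"tz":0,"wx":0,"wy":0,"wz":0,"fingers":-1},{"tx":0,"ty":0,"tz":0,"wx":0,"wy":0,"wz":0,"fingers":-1}]' | grep -E "tcp|wrist"; done
```

```text
tcp_pos: [639.7, -29.4, 40.9]
wrist_force: [-0.3, -0.5, -0.1]
tcp_pos: [639.9, -26.9, 41.0]
wrist_force: [1.2, -0.5, -0.1]
tcp_pos: [640.0, -24.4, 40.9]
wrist_force: [-0.3, 0.1, 0.5]
tcp_pos: [640.1, -22.0, 40.9]
wrist_force: [0.4, -1.3, -0.3]
```

```bash
for i in 1 2 3; do python3 -m inch '[{"tx":0,"ty":0.02,"tz":0,"wx":0,"wy":0,"wz":0,"fingers":-1},{"tx":0,"ty":0,"tz":0,"wx":0,"wy":0,"wz":0,"fingers":-1}]' | grep -E "tcp|wrist"; done
```

```text
tcp_pos: [640.2, -20.9, 40.9]
wrist_force: [-0.1, -1.7, 0.1]
tcp_pos: [640.2, -19.7, 40.9]
wrist_force: [0.2, -1.0, 0.0]
tcp_pos: [640.3, -18.5, 40.9]
wrist_force: [-0.8, -0.5, 0.7]
```

```bash
for i in 1 2 3; do python3 -m inch '[{"tx":0,"ty":0.02,"tz":0,"wx":0,"wy":0,"wz":0,"fingers":-1},{"tx":0,"ty":0,"tz":0,"wx":0,"wy":0,"wz":0,"fingers":-1}]' | grep -E "tcp|wrist"; done
```

```text
tcp_pos: [640.4, -18.2, 40.9]
wrist_force: [0.1, -6.3, -0.6]
tcp_pos: [640.4, -17.9, 41.0]
wrist_force: [-1.1, -9.9, -0.1]
tcp_pos: [640.5, -17.7, 41.1]
wrist_force: [-1.5, -14.6, 0.2]
```

The stop is felt (15 N). I'll retreat, rise and look.

```bash
python3 -m inch '[{"tx":0,"ty":-0.1,"tz":0,"wx":0,"wy":0,"wz":0,"fingers":-1},{"tx":0,"ty":-0.35,"tz":0,"wx":0,"wy":0,"wz":0,"fingers":-1},{"tx":0,"ty":0,"tz":-0.8,"wx":0,"wy":0,"wz":0,"fingers":-1},{"tx":0,"ty":-0.5,"tz":-0.8,"wx":0,"wy":0,"wz":0,"fingers":-1},{"tx":0.3,"ty":-0.9,"tz":0,"wx":0,"wy":0,"wz":0,"fingers":-1},{"tx":0.3,"ty":-0.9,"tz":0,"wx":0,"wy":0,"wz":0,"fingers":-1},{"tx":0.3,"ty":-0.9,"tz":0,"wx":0,"wy":0,"wz":0,"fingers":-1},{"tx":0,"ty":0,"tz":0,"wx":0,"wy":0,"wz":0,"fingers":-1}]' | grep -E "tcp|wrist"; python3 -c "
from h import *
tool();c=hside((235,230,325,312));d=hand()
a=d['frame'][190:335,225:415,::-1];b=c['frame'][215:360,220:410,::-1]
r=lambda i:cv2.resize(i,(800,610)[:2],interpolation=2)
cv2.imwrite('pics/m7.png',np.vstack([cv2.resize(d['frame'][195:260,235:355,::-1],(600,300),interpolation=2),cv2.resize(c['frame'][235:325,225:345,::-1],(600,290),interpolation=2)]))"
```

```text
tcp_pos: [572.7, -235.0, 136.9]
wrist_force: [0.9, 0.8, -0.4]
tcp plate [  28.8 -229.9] z 136.9 y-axis rel deg -0.18 tilt [ 0. -0.] F [ 0.9  0.8 -0.4] t 15.9 w 0.0
side hand plate [84.1 77.3] [ 63.3 142.1] -0.54
hand plate [88.6 70.2] [ 73.2 141.5] 0.09
```

View pics/m7.png

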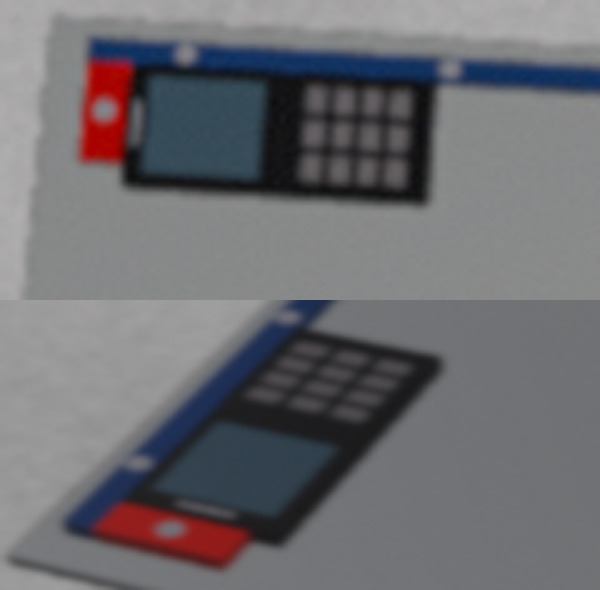

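Both crops show the handset along the fence and its end against the red stop (top (128,120), side (190,510)). One estimate reads -0.5°, so one more gentle two-finger press of the long side will make sure it is flush.

```bash
python3 -m inch '[{"tx":0,"ty":0.85,"tz":0,"wx":0,"wy":0,"wz":0,"fingers":1},{"tx":0,"ty":0.85,"tz":0,"wx":0,"wy":0,"wz":0,"fingers":1},{"tx":0,"ty":0.85,"tz":0,"wx":0,"wy":0,"wz":0,"fingers":1},{"tx":0,"ty":0.85,"tz":0,"wx":0,"wy":0,"wz":0,"fingers":1},{"tx":0,"ty":0.85,"tz":0,"wx":0,"wy":0,"wz":0,"fingers":1},{"tx":0,"ty":0.85,"tz":0,"wx":0,"wy":0,"wz":0,"fingers":1},{"tx":0.05,"ty":0,"tz":0,"wx":0,"wy":0,"wz":0,"fingers":1},{"tx":0,"ty":0,"tz":0,"wx":0,"wy":0,"wz":0,"fingers":1},{"tx":0,"ty":0,"tz":0,"wx":0,"wy":0,"wz":0,"fingers":1}]' | grep -E "tcp|wrist|width"; python3 -c "
from h import *
tool()"
```

```text
tcp_pos: [588.5, 74.3, 136.9]
wrist_force: [-0.1, 0.1, -0.3]
gripper_width: 1.002
tcp plate [26.7 79.8] z 136.9 y-axis rel deg 0.07 tilt [0. 0.] F [-0.1  0.1 -0.3] t 17.125 w 1.0
```

```bash
python3 -m inch '[{"tx":0.04,"ty":-0.08,"tz":0.6,"wx":0,"wy":0,"wz":0,"fingers":1},{"tx":0,"ty":0,"tz":0.6,"wx":0,"wy":0,"wz":0,"fingers":1},{"tx":0,"ty":0,"tz":0.5,"wx":0,"wy":0,"wz":0,"fingers":1},{"tx":0,"ty":0,"tz":0.12,"wx":0,"wy":0,"wz":0,"fingers":1},{"tx":0,"ty":0,"tz":0,"wx":0,"wy":0,"wz":0,"fingers":1},{"tx":-0.1,"ty":0,"tz":0,"wx":0,"wy":0,"wz":0,"fingers":1},{"tx":-0.1,"ty":0,"tz":0,"wx":0,"wy":0,"wz":0,"fingers":1},{"tx":-0.05,"ty":0,"tz":0,"wx":0,"wy":0,"wz":0,"fingers":1},{"tx":0,"ty":0,"tz":0,"wx":0,"wy":0,"wz":0,"fingers":1}]' | grep -E "tcp|wrist"; python3 -c "
from h import *
tool()"
```

```text
tcp_pos: [601.1, 69.5, 27.9]
wrist_force: [0.1, -0.4, -0.2]
tcp plate [39.6 75.7] z 27.9 y-axis rel deg 0.12 tilt [0. 0.] F [ 0.1 -0.4 -0.2] t 18.25 w 1.0
```

```bash
for i in 1 2 3; do python3 -m inch '[{"tx":-0.025,"ty":0,"tz":0,"wx":0,"wy":0,"wz":0,"fingers":1},{"tx":0,"ty":0,"tz":0,"wx":0,"wy":0,"wz":0,"fingers":1}]' | grep -E "tcp|wrist"; done
```

```text
tcp_pos: [602.2, 69.5, 27.7]
wrist_force: [-0.4, -0.8, 0.2]
tcp_pos: [603.8, 69.3, 27.7]
wrist_force: [0.7, 0.2, 0.4]
tcp_pos: [604.9, 69.3, 27.6]
wrist_force: [-2.1, -0.7, 1.2]
```

```bash
python3 -m inch '[{"tx":-0.02,"ty":0,"tz":0,"wx":0,"wy":0,"wz":0,"fingers":1},{"tx":0,"ty":0,"tz":0,"wx":0,"wy":0,"wz":0,"fingers":1}]' | grep -E "tcp|wrist"
```

```text
tcp_pos: [605.1, 69.3, 27.5]
wrist_force: [-8.6, 0.2, 5.4]
```

```bash
python3 -m inch '[{"tx":0.05,"ty":0,"tz":0,"wx":0,"wy":0,"wz":0,"fingers":1},{"tx":0.4,"ty":0,"tz":0,"wx":0,"wy":0,"wz":0,"fingers":1},{"tx":0,"ty":0,"tz":-0.9,"wx":0,"wy":0,"wz":0,"fingers":1},{"tx":0,"ty":0,"tz":-0.9,"wx":0,"wy":0,"wz":0,"fingers":1},{"tx":0.3,"ty":-0.9,"tz":-0.3,"wx":0,"wy":0,"wz":0,"fingers":1},{"tx":0.3,"ty":-0.95,"tz":0,"wx":0,"wy":0,"wz":0,"fingers":1},{"tx":0,"ty":-1,"tz":0,"wx":0,"wy":0,"wz":0,"fingers":1},{"tx":0,"ty":-1,"tz":0,"wx":0,"wy":0,"wz":0,"fingers":1},{"tx":0,"ty":-1,"tz":0,"wx":0,"wy":0,"wz":0,"fingers":1},{"tx":0,"ty":0,"tz":0,"wx":0,"wy":0,"wz":0,"fingers":1},{"tx":0,"ty":0,"tz":0,"wx":0,"wy":0,"wz":0,"fingers":1}]' | grep -E "tcp|wrist"; python3 -c "
from h import *
tool();c=hside((235,230,325,312));d=hand()
cv2.imwrite('pics/m8.png',np.vstack([cv2.resize(d['frame'][190:335,225:415,::-1],(400,300),interpolation=2),cv2.resize(c['frame'][235:325,225:345,::-1],(400,290),interpolation=2)]))"
```

```text
tcp_pos: [527.3, -217.8, 153.6]
wrist_force: [0.1, -0.8, -0.1]
tcp plate [ -17.5 -215.4] z 153.6 y-axis rel deg 0.08 tilt [0. 0.] F [ 0.1 -0.8 -0.1] t 20.625 w 1.0
side hand plate [84.5 77.3] [ 63.  142.4] -0.23
hand plate [88.5 70.2] [ 73.4 141.5] 0.09
```

View pics/m8.png

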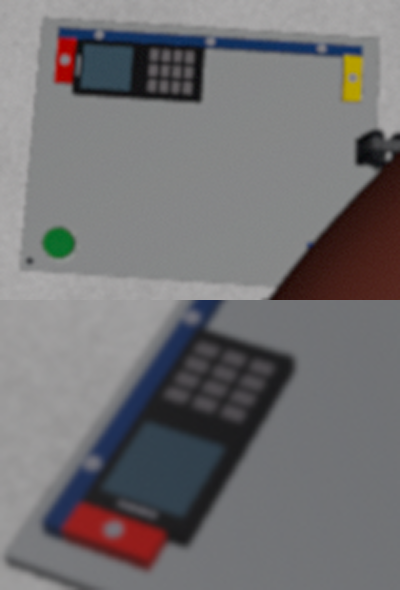

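The handset is flush on the fence and its end touches the red stop (top view, about (75,65)). The jar is undisturbed and the arm is clear. Handing in.

```bash
python3 -c "
from workcell import *
print(finish_job())"
```

```text
the job is handed in; nothing more can be done
None
```

I pushed the handset flush along the blue fence with its end against the red stop, then cleared the arm and handed the job in at about 21 s of the 64 s allowed; the result of the judging was not shown.

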